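# Set the air valve of the microscope's floating platform

## Task

Float the microscope's anti-vibration platform: first slide the black grip of the air gate along its track until its white line is level with the green mark, and leave it there. Then, with the upright black handle on the red wheel valve, turn the wheel clockwise (seen from above) until it stops, back it off exactly two full turns anticlockwise, and finish while still gripping that handle, keeping the wheel still there. Do not disturb the bottle, the slide box or the jar.

Things in the scene. Friction and masses are not known exactly. Their poses are not given: they have to be found in the camera images.
- gate_top (a point): centre of the top face of the air gate's black grip (28 mm across the track, 20 mm along it, 40 mm tall, with a white index line across its middle); the top is 54.5 mm above the bench. The grip slides along the y axis of gate with about 1.5 N of friction and stays where it is left; it does not turn
- gate: the air gate's aluminium track, fixed to the bench: 40 mm wide (x), 180 mm long (y), 14 mm high, a blue hose fitting reaching 25 mm beyond each end; origin at the centre of its underside, y axis along the track, z up. The grip's centre can travel from y = -65 to y = +65 mm in this frame; it starts near the -y end
- mark: bright green mark clipped across the track, showing where the grip must stand: a 3 mm wide line over the track with a green tab (14 x 8 x 14 mm) on each side, nothing higher than 16 mm; origin on the track's centre line at bench height, axes parallel to those of gate. The grip passes over it freely
- valve_base: brass valve body on a 100 x 70 mm foot plate fixed to the bench, with a hose fitting at each end along its x axis (to 76 mm from the centre); origin at bench height on the wheel's vertical axis, z up
- wheel_centre (a point): point on the wheel's vertical axis, 113 mm above the bench, level with the middle of the handle (the handle's middle circles round it at 45 mm radius)
- valve (a joint): turn of the red wheel in rad: 0 is shut (hard stop), growing anticlockwise seen from above as the valve opens, 6.28 per full turn, hard end at 25.1 (four turns); it starts between 0.4 and 1.1 turns open. The wheel has 45 mm radius, a 12 mm thick rim and three spokes, its rim top at 86 mm and its hub cap at 89 mm above the bench; about 0.05 N m of friction, and it stays where it is left. At 0 the handle lies on the -x side of valve_base
- handle: black upright handle standing on the wheel's rim, 45 mm from the wheel's axis: a round grip 19 mm in diameter and 50 mm tall, from 88 to 138 mm above the bench; origin at its middle (113 mm). It spins freely on its own upright pin, so it can be carried round the circle without turning the hand
- oil_bottle: small amber bottle, 36 mm in diameter, 75 mm tall, loose; origin at the centre of its underside; to be left alone
- slide_box: blue box of glass slides, 70 x 100 x 30 mm, loose; origin at the centre of its underside; to be left alone
- sample_jar: clear jar with a red cap, 50 mm in diameter, 60 mm tall, loose; origin at the centre of its underside; to be left alone
Things that resemble listed ones, but are neither listed nor needed, are in the scene too. Of the things that look like the gate, the middle-sized one is meant.

How it is judged:
By the outcome, as a careful person would: the job done as asked, in the order asked, and still so for the second after the job is handed in, while the arm keeps its last pose, push and grip.
It also fails if it takes over 72 s, if anything falls off the work surface, if the arm or the gripper's body presses on something with over 40 N, if the wrist force passes 120 N, or if a joint passes its speed limit or range.

## Robot

A 6-joint arm with a two-finger parallel gripper is mounted at the origin on the work surface. World frame = base frame: x ahead of the robot, y to its left, z up, the work surface at z = 0. Lengths are in mm, angles in rad, forces in N, time in s.
With the tool pointing down it reaches from about 400 to 925 mm from the base axis. Payload 12.5 kg.
Tool frame: the origin (TCP) lies at the very end of the fingers, on their centre line; the grasp point (between the pads) lies 19 mm behind it; z points along the fingers, y is the line along which they close (so a half turn about z gives the same grasp; the last joint's range is limited). The gripper opens to 95 mm and grips with 3 to 60 N. Pads are 20 mm wide; open, the fingers measure 119 mm over their backs; the gripper's body (75 mm by 180 mm) begins 59 mm behind the grasp point.
Start: joints at [-1.21, 0.491, 1.559, -0, 1.092, -0.106], TCP at [281.294, -558.14, 214.661] pointing down, gripper open.
Joint ranges: [-3.1, 3.1], [-0.84, 2.19], [0.05, 2.79], [-1.13, 4.28], [0.06, 2.93], [-2.69, 2.69]. Speed limits (rad/s): [2.22, 2.22, 2.79, 3.14, 3.14, 3.14].

## Interface

Orientations are given as [roll, pitch, yaw] about the fixed x, y, z axes, in that order (R = Rz(yaw) Ry(pitch) Rx(roll)).
In Python, from cell import * gives the robot as it stands.
- The arm moves only by the tool jog_arm, never from a script. Its argument "targets" is a list of rows, each an object with "turn": the turn, a rotation vector about the world's x, y, z in degrees, a list of three; "slide": the shift along the world's x, y, z in mm, a list of three; "claw": the opening in per cent of the stroke, from 0 (shut) to 100 (fully open). In form: [{"turn": [wx, wy, wz], "slide": [x, y, z], "claw": claw}, ...]. A call has 1 to 5 rows; each row shifts and turns the commanded pose from where the row before left it; what a row does not reach is not made up. A row lasts 1/8 s, in which the tool goes at most 62.5 mm and 10.7 degrees, less where a joint would pass 70% of its speed; a pose out of reach is approached as far as the arm can. A call with a gripper value outside its range is refused whole. The fingers move at their own pace and stop on an object; the grip force is fixed at half the most. Time passes only in rows, so rows that do not move let the fingers close. It gives the time, the measured TCP pose, the force, the opening and the grip force at its end, in the units of the state.
- state(): the state, without advancing time (a new reading comes with each control period).
- read_camera(name): name is "scene" or "top"; returns a dict with "frame" (420x560x3 uint8, blue, green, red), "mtx" (3x3 intrinsics, pixels), "R" (3x3) and "t" (3): a world point X has camera coordinates R X + t. Camera axes: x right, y down, z forward; pixel columns grow to the right and rows downward; lengths in mm; the calibration is good to about 2 mm. A picture is of the moment at which its call begins. There is no depth.
- job_done(): hands the job in; it is judged then, once.
Trained networks look in the newest picture that a camera, given by its name, has taken for a name from the list of things; names that differ only in an ending like _2 or _b are one class to them, and where a whole thing is asked for, a point or a joint stands for the part that bears it (a point fixed in the world has none). Each returns a list of dicts, best first, with "conf" (0 to 1); they miss things now and then, are a little off and sometimes report something else, mostly with a low value. They report only what shows in the picture. A call takes as long as a camera call. They do not tell look-alikes from the thing itself.
- look_for(query, camera): "xy" ([column, row] in pixels, amid what is visible of it).
The state is a dict: "t": time; "joints": joint angles; "qvel": joint speeds; "tau": joint torques, N m; "eef_pos": TCP position; "tcp_rot": TCP orientation; "ft_force": force on the tool from outside, world axes, zero at the start; "moment": the same for the moment, N m; "opening": opening from 0.0 (shut) to 1.0 (fully open); "grip_force": force on a finger pad.
Only numpy, scipy, OpenCV 4.12 (cv2) and the standard library are available. Lean on these libraries where they do the work, as an engineer would, in place of code of your own. Each camera call takes 0.05 s, during which the arm holds its last target. There are 200 camera calls.

## Working session

There is one attempt and no reset: what is moved stays moved. The work goes in short steps, Python scripts to look and compute and a tool call to move; the robot and the scene stay as the last step left them, time stands still between calls to the robot, and variables do not carry over. Pictures are saved under pics/ and viewed, at most 10 in all, crops included, and the job is handed in when it is done.

Besides the shell and the picture viewer there is one more tool, called after ">>>" as name([rows], argument=value, ...), one row to a line, values as JSON. jog_arm: Moves the arm, as the interface text tells. Its arguments: {"type":"object","properties":{"targets":{"type":"array","items":{"type":"object","properties":{"turn":{"type":"array","items":{"type":"number"}},"slide":{"type":"array","items":{"type":"number"}},"claw":{"type":"number"}}}}},"required":["targets"]}

```bash
mkdir -p pics
cat > h.py <<'E'
from cell import *
import numpy as np, cv2
def ray(c,uv,z):
    d=c["R"].T@np.linalg.inv(c["mtx"])@np.array([uv[0],uv[1],1.]); o=-c["R"].T@c["t"]
    return o+d*(z-o[2])/d[2]
def proj(c,X):
    p=c["mtx"]@(c["R"]@np.array(X,float)+c["t"]); return p[:2]/p[2]
E
python3 - <<'E'
from h import *
for n in ("top","scene"):
    c=read_camera(n); cv2.imwrite(f"pics/{n}0.png",c["frame"]); print(n,-c["R"].T@c["t"])
    for q,z in (("gate_top",54.5),("gate",7),("mark",14),("valve_base",0),("handle",113),("valve",80),("oil_bottle",37),("slide_box",15),("sample_jar",30)):
        for r in look_for(q,n)[:4]: print(q,np.round(r["xy"]),round(r["conf"],2),np.round(ray(c,r["xy"],z)))
print(state())
E
```

```text
top [420.52339688  55.35242055 971.2154277 ]
gate_top [298. 294.] 0.46 [363.  41.  54.]
gate_top [257. 128.] 0.43 [763. 130.  54.]
gate [261. 292.] 0.65 [368. 130.   7.]
gate [240. 204.] 0.63 [582. 178.   7.]
gate [243. 133.] 0.62 [767. 170.   7.]
mark [376. 137.] 0.72 [ 745. -169.   14.]
mark [254. 200.] 0.66 [591. 143.  14.]
mark [220. 218.] 0.47 [548. 227.  14.]
valve_base [392. 190.] 0.56 [ 611. -202.    0.]
handle [390. 171.] 0.39 [ 630. -171.  113.]
valve [396. 190.] 0.58 [ 595. -190.   80.]
oil_bottle [304. 138.] 0.47 [738.  15.  37.]
slide_box [377. 135.] 0.86 [ 749. -170.   15.]
sample_jar [184. 151.] 0.92 [717. 314.  30.]
scene [ 954.34681007 -149.2823935   803.74395226]
gate_top [231. 158.] 0.87 [369.  36.  55.]
gate_top [322. 215.] 0.77 [589. 142.  54.]
gate_top [328. 217.] 0.64 [599. 151.  54.]
gate_top [359. 298.] 0.48 [775. 112.  54.]
gate [328. 217.] 0.87 [577. 169.   7.]
gate [260. 155.] 0.76 [355. 114.   7.]
gate [376. 290.] 0.72 [765. 167.   7.]
mark [352. 209.] 0.57 [587. 224.  14.]
valve_base [167. 286.] 0.6 [ 567. -195.    0.]
handle [178. 285.] 0.74 [ 628. -172
[... 288 characters left out ...]
[421. 232.] 0.74 [706. 313.  30.]
{'t': 1.0, 'joints': array([-1.20959697e+00,  4.90881037e-01,  1.55890156e+00, -9.36511952e-06,
        1.09171845e+00, -1.05610475e-01]), 'qvel': array([ 0.00048068, -0.00019192,  0.00050716, -0.00086485,  0.00068356,
        0.00153765]), 'tau': array([-2.73404557e-04, -6.12476921e+01, -2.58434826e+01,  6.92537427e-02,
        4.45248233e-02, -5.21379206e-05]), 'eef_pos': array([ 281.29119179, -558.13450815,  214.67219162]), 'tcp_rot': array([3.14150243e+00, 1.79216196e-05, 4.66814149e-01]), 'ft_force': array([ 0.34961483,  0.27084878, -0.12222993]), 'moment': array([ 0.03369816, -0.00220921, -0.02152209]), 'grip_force': 0.0, 'opening': 0.9978596802626447}
```

View pics/top0.png

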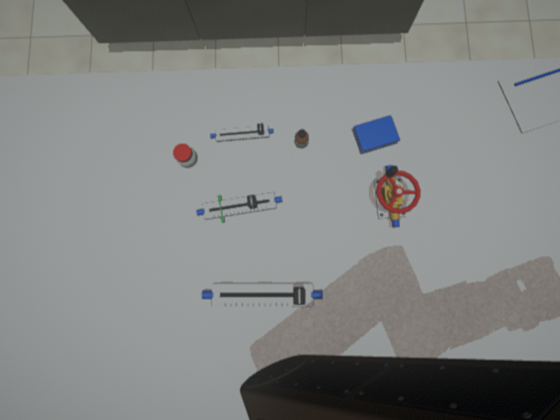

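View pics/scene0.png

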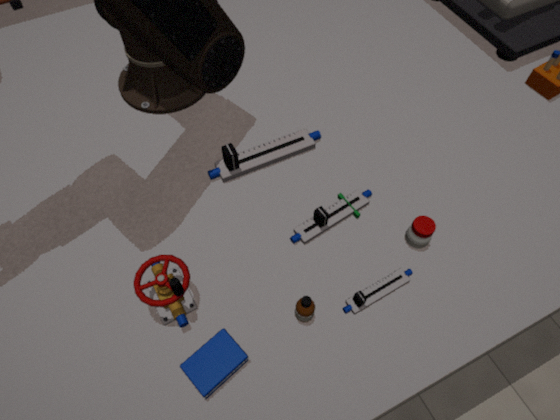

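The top view shows three gate look-alikes: large (262,294), middle (240,204, with the green mark at 221,208) and small (243,132). I choose the middle one. The red wheel is at (398,191), with the handle near (391,171). I'll check with one close crop.

Run:
```python
from h import *
t=cv2.imread("pics/top0.png"); s=cv2.imread("pics/scene0.png")
a=cv2.resize(t[180:230,190:290],(800,400)[:2],interpolation=cv2.INTER_CUBIC)[:,:]
a=cv2.resize(t[185:227,190:290],None,fx=4,fy=4,interpolation=cv2.INTER_CUBIC)
b=cv2.resize(s[183:248,285:385],None,fx=4,fy=4,interpolation=cv2.INTER_CUBIC)
d=cv2.resize(t[155:235,360:435],None,fx=4,fy=4,interpolation=cv2.INTER_CUBIC)
e=cv2.resize(s[245:335,125:205],None,fx=3,fy=3,interpolation=cv2.INTER_CUBIC)
o=np.zeros((600,800,3),np.uint8)
o[:168,:400]=a;o[180:440,:400]=b;o[:320,420:720]=d;o[325:595,420:660]=e
cv2.imwrite("pics/c1.png",o)
for n,f in (("top",t),("scene",s)):
    c=read_camera(n); hsv=cv2.cvtColor(f,cv2.COLOR_BGR2HSV)
    def blobs(lo,hi,mn,z,nm):
        m=cv2.inRange(hsv,lo,hi); k,_,st,ce=cv2.connectedComponentsWithStats(m)
        for i in range(1,k):
            if st[i,4]>=mn: print(n,nm,st[i,4],np.round(ce[i],1),np.round(ray(c,ce[i],z),1))
    blobs((50,120,60),(75,255,255),4,14,"green")
    blobs((105,150,60),(125,255,255),8,7,"blue")
    blobs((0,180,120),(6,255,255),50,80,"red")
```

```text
top green 7 [219.4 197.7] [599.4 228.2  14. ]
top green 9 [222.1 218.4] [547.3 221.4  14. ]
top blue 64 [538.   76.6] [ 896.8 -597.5    7. ]
top blue 965 [376.4 133. ] [ 757.2 -171.4    7. ]
top blue 8 [388.  166.8] [ 667.9 -194.9    7. ]
top blue 16 [277.6 199.2] [592.9  84.1   7. ]
top blue 16 [200.1 211.7] [566.7 277.6   7. ]
top blue 26 [395.6 222.8] [ 526.2 -203.9    7. ]
top blue 47 [206.8 294.8] [364.5 259.2   7. ]
top blue 42 [315.9 294. ] [360.1  -2.5   7. ]
scene green 18 [340.7 195.8] [546.4 220.1  14. ]
scene green 6 [348.8 203.5] [571.7 225.2  14. ]
scene green 20 [356.3 212.5] [598.8 227.2  14. ]
scene blue 19 [556.7  52.2] [ 403.2 1021.7    7. ]
scene blue 57 [314.9 134.5] [358.8 262.2   7. ]
scene blue 78 [213.9 172.5] [353.4  -3.8   7. ]
scene blue 40 [366.8 193.1] [563.1 279.3   7. ]
scene blue 54 [295.8 237.5] [589.9  83.6   7. ]
scene blue 31 [408.2 271.8] [761.6 247.3   7. ]
scene blue 39 [347.  308.3] [770.2  97.6   7. ]
scene blue 82 [181.3 319.3] [ 646.  -193.5    7. ]
scene blue 2263 [213.3 361.8] [ 745.7 -169.6    7. ]
scene red 205 [423.5 224.8] [711.7 296.8  80. ]
```

View pics/c1.png

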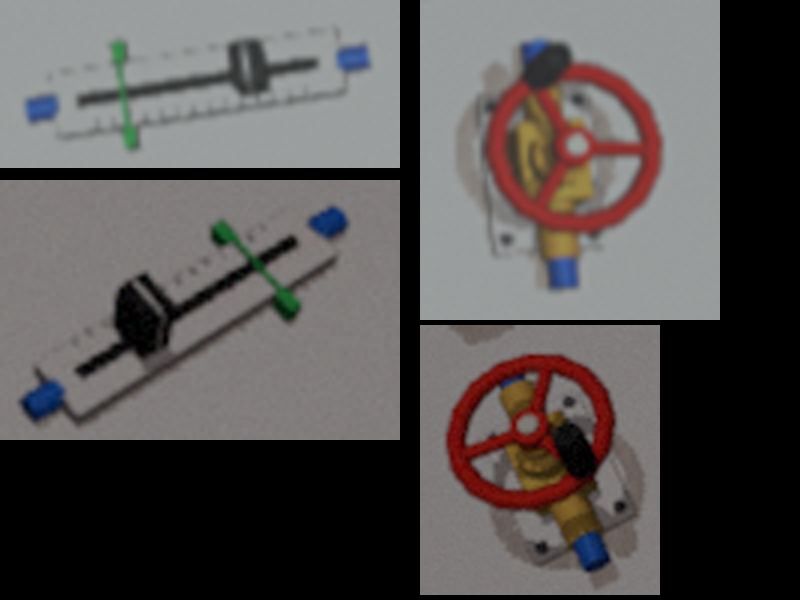

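The crop confirms the middle gate: it has the green line, and the grip is toward the right end. The handle is at top px (391,170) and scene px (177,287).

```bash
cat >> h.py <<'E'
from scipy.optimize import least_squares
def tri(a,ua,b,ub):
    A=[];y=[]
    for c,u in((a,ua),(b,ub)):
        d=c["R"].T@np.linalg.inv(c["mtx"])@np.array([u[0],u[1],1.]);d/=np.linalg.norm(d);P=np.eye(3)-np.outer(d,d)
        A.append(P);y.append(P@(-c["R"].T@c["t"]))
    return np.linalg.lstsq(np.vstack(A),np.hstack(y),rcond=None)[0]
E
python3 - <<'E'
from h import *
T=read_camera("top");S=read_camera("scene")
for n,a,b,z in(("hub",(399.25,191.25),(161,278.3),89),("handle",(391.5,170.5),(176.7,286.7),113),("fitA",(388,166.8),(181.3,319.3),30),("fitB",(395.6,222.8),(155.5,264),30),("grip",(252.3,201.5),(320.5,216.5),40)):
    print(n,tri(T,a,S,b).round(1),ray(T,a,z).round(1),ray(S,b,z).round(1))
# red wheel ellipse -> plane z=80
for n,c in(("top",T),("scene",S)):
    f=c["frame"];b,g,r=[f[...,i].astype(int) for i in range(3)]
    m=((r>g*1.8)&(r>b*1.8)&(r>70)).astype(np.uint8)
    k,L,st,ce=cv2.connectedComponentsWithStats(m)
    i=max((i for i in range(1,k) if st[i,0]+st[i,2]/2>(340 if n=="top" else 0) and (n=="top" or st[i,0]<220)),key=lambda i:st[i,4])
    h=cv2.convexHull(cv2.findContours((L==i).astype(np.uint8),0,1)[0][0])[:,0]
    P=np.array([ray(c,p,80)[:2] for p in h])
    print(n,st[i],cv2.minEnclosingCircle(P.astype(np.float32)))
E
```

```text
hub [ 589.4 -195.4   87. ] [ 588.9 -195.2   89. ] [ 590.5 -194.9   89. ]
handle [ 631.1 -174.1  115.8] [ 631.9 -174.6  113. ] [ 629.7 -174.5  113. ]
fitA [ 659.1 -189.3   38.5] [ 661.9 -188.9   30. ] [ 654.8 -192.2   30. ]
fitB [ 524.1 -198.7   25.7] [ 523.6 -197.7   30. ] [ 526.6 -198.3   30. ]
grip [583.5 144.4  37.2] [583.  144.1  40. ] [584.9 143.3  40. ]
top [377 171  43  42 583] ((590.4962158203125, -194.6924285888672), 48.92362976074219)
scene [ 134  255   56   52 1041] ((588.1964111328125, -195.9696044921875), 50.576576232910156)
```

>>> jog_arm([
  {"turn": [0,0,-6],"slide": [30,50,0],"claw": 80},
  {"turn": [0,0,-6],"slide": [30,50,0],"claw": 80},
  {"turn": [0,0,-7],"slide": [30,50,0],"claw": 80},
  {"turn": [0,0,0],"slide": [30,50,0],"claw": 80},
  {"turn": [0,0,0],"slide": [30,50,0],"claw": 80},
])

```text
t: 1.82
eef_pos: [432.1, -306.6, 214.9]
tcp_rot: [3.141, -0.0, 0.135]
ft_force: [0.6, -0.7, -1.0]
opening: 0.8
grip_force: 0.0
```

>>> jog_arm([
  {"turn": [0,0,0],"slide": [15,50,0],"claw": 80},
  {"turn": [0,0,0],"slide": [16,50,0],"claw": 80},
  {"turn": [0,0,0],"slide": [17,50,0],"claw": 80},
  {"turn": [0,0,0],"slide": [17,50,0],"claw": 80},
  {"turn": [0,0,0],"slide": [17,50,0],"claw": 80},
])

```text
t: 2.45
eef_pos: [513.7, -56.4, 214.9]
tcp_rot: [3.141, -0.0, 0.135]
ft_force: [0.5, -0.6, 0.6]
opening: 0.799
grip_force: 0.0
```

>>> jog_arm([
  {"turn": [0,0,0],"slide": [17,50,0],"claw": 80},
  {"turn": [0,0,0],"slide": [17,50,0],"claw": 80},
  {"turn": [0,0,0],"slide": [17,50,0],"claw": 80},
  {"turn": [0,0,0],"slide": [18,50,-60],"claw": 80},
  {"turn": [0,0,0],"slide": [0,0,-50],"claw": 80},
])

```text
t: 3.08
eef_pos: [579.1, 133.5, 117.0]
tcp_rot: [-3.142, -0.002, 0.138]
ft_force: [0.1, -0.5, -0.4]
opening: 0.797
grip_force: 0.0
```

Run:
```python
from h import *
s=state();print(s["eef_pos"],s["tcp_rot"])
T=read_camera("top");S=read_camera("scene")
for n,c in(("top",T),("scene",S)):print(n,proj(c,s["eef_pos"]).round(1))
a=cv2.resize(T["frame"][165:245,190:290],None,fx=4,fy=4,interpolation=3)
b=cv2.resize(S["frame"][120:260,270:400],None,fx=3,fy=3,interpolation=3)
o=np.zeros((420,800,3),np.uint8);o[:320,:400]=a;o[:420,405:795]=b
cv2.imwrite("pics/g1.png",o)
```

```text
[579.09952676 133.47349583 116.97432115] [-3.14154994e+00 -2.34666912e-03  1.38267662e-01]
top [253.7 197.2]
scene [318.1 195.5]
```

View pics/g1.png

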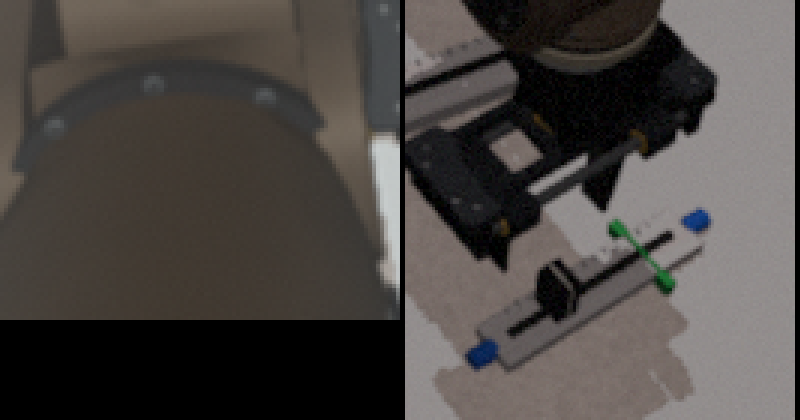

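The scene view shows the open fingers straddling the black grip along the track, with the top view blocked by the arm. I'll let it settle, then correct.

>>> jog_arm([
  {"turn": [0,0,0],"slide": [0,0,0],"claw": 80},
])

```text
t: 3.3
eef_pos: [578.9, 130.6, 119.1]
tcp_rot: [3.141, -0.001, 0.135]
ft_force: [-0.4, 0.5, 0.4]
opening: 0.797
grip_force: 0.0
```

>>> jog_arm([
  {"turn": [0,0,0],"slide": [4.5,13.5,0],"claw": 80},
  {"turn": [0,0,0],"slide": [0,0,-40],"claw": 80},
  {"turn": [0,0,0],"slide": [0,0,-40],"claw": 80},
  {"turn": [0,0,0],"slide": [0,0,-14],"claw": 80},
  {"turn": [0,0,0],"slide": [0,0,0],"claw": 10},
])

```text
t: 3.92
eef_pos: [583.3, 144.6, 24.5]
tcp_rot: [3.142, -0.0, 0.135]
ft_force: [0.9, 0.2, -1.0]
opening: 0.739
grip_force: 0.0
```

>>> jog_arm([
  {"claw": 10,"slide": [0,0,0],"turn": [0,0,0]},
  {"claw": 10,"slide": [0,0,0],"turn": [0,0,0]},
  {"claw": 10,"slide": [0,0,0],"turn": [0,0,0]},
  {"claw": 10,"slide": [0,0,0],"turn": [0,0,0]},
])

```text
t: 4.42
eef_pos: [582.9, 144.3, 24.2]
tcp_rot: [3.142, -0.0, 0.135]
ft_force: [0.4, 0.2, 0.3]
opening: 0.33
grip_force: 0.0
```

>>> jog_arm([
  {"claw": 10,"slide": [0,0,0],"turn": [0,0,0]},
  {"claw": 10,"slide": [0,0,0],"turn": [0,0,0]},
  {"claw": 10,"slide": [0,0,0],"turn": [0,0,0]},
])

```text
t: 4.8
eef_pos: [582.9, 144.3, 23.9]
tcp_rot: [3.142, -0.0, 0.135]
ft_force: [-0.6, 0.3, 1.2]
opening: 0.206
grip_force: 30.0
```

>>> jog_arm([
  {"claw": 10,"slide": [-2.2,16,0],"turn": [0,0,0]},
  {"claw": 10,"slide": [-2.2,16,0],"turn": [0,0,0]},
  {"claw": 10,"slide": [-2.2,16,0],"turn": [0,0,0]},
  {"claw": 10,"slide": [-2.2,16,0],"turn": [0,0,0]},
  {"claw": 10,"slide": [-2,16,0],"turn": [0,0,0]},
])

```text
t: 5.42
eef_pos: [571.9, 225.7, 23.9]
tcp_rot: [3.142, -0.0, 0.136]
ft_force: [1.0, -2.3, 2.1]
opening: 0.209
grip_force: 30.0
```

>>> jog_arm([
  {"claw": 10,"slide": [0,0,0],"turn": [0,0,0]},
  {"claw": 10,"slide": [0,0,0],"turn": [0,0,0]},
])

```text
t: 5.68
eef_pos: [572.1, 224.5, 23.9]
tcp_rot: [-3.141, -0.0, 0.135]
ft_force: [0.0, 1.7, 2.5]
opening: 0.21
grip_force: 30.0
```

Run:
```python
from h import *
s=state();print(s["eef_pos"],s["ft_force"],s["opening"])
S=read_camera("scene")
cv2.imwrite("pics/g2.png",cv2.resize(S["frame"][165:255,280:400],None,fx=6,fy=6,interpolation=3))
```

```text
[572.05073036 224.54265797  23.92442091] [0.04788853 1.69384707 2.49895034] 0.21045665138864336
```

View pics/g2.png

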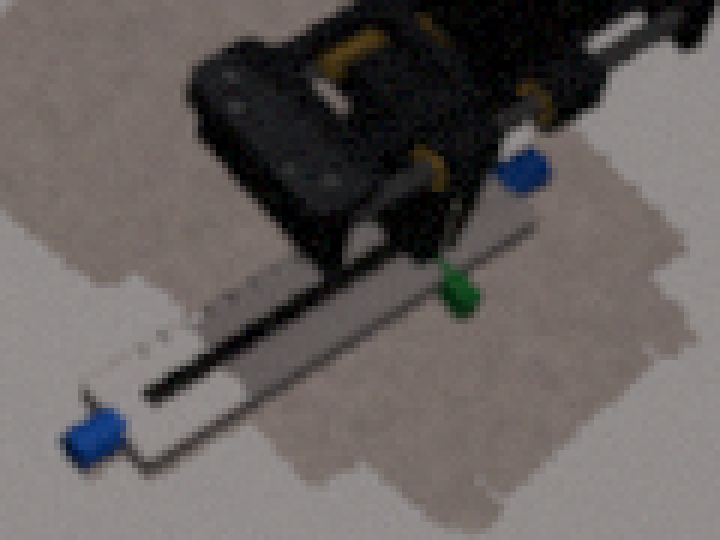

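The gripper hides the grip; only the near green tab shows (460,290 in the crop). I'll release, move up and clear away, then look.

>>> jog_arm([
  {"claw": 80,"slide": [0,0,0],"turn": [0,0,0]},
  {"claw": 80,"slide": [0,0,0],"turn": [0,0,0]},
  {"claw": 80,"slide": [0,0,0],"turn": [0,0,0]},
  {"claw": 80,"slide": [0,0,0],"turn": [0,0,0]},
  {"claw": 80,"slide": [0,0,40],"turn": [0,0,0]},
])

```text
t: 6.35
eef_pos: [570.7, 223.9, 62.0]
tcp_rot: [3.141, 0.005, 0.135]
ft_force: [-0.0, 0.7, -0.1]
opening: 0.68
grip_force: 0.0
```

>>> jog_arm([
  {"claw": 80,"slide": [0,0,60],"turn": [0,0,0]},
  {"claw": 80,"slide": [0,0,50],"turn": [0,0,0]},
  {"claw": 80,"slide": [0,-60,20],"turn": [0,0,0]},
  {"claw": 80,"slide": [0,-60,0],"turn": [0,0,0]},
  {"claw": 80,"slide": [0,-60,0],"turn": [0,0,0]},
])

```text
t: 6.98
eef_pos: [571.8, 43.5, 194.1]
tcp_rot: [3.141, -0.001, 0.136]
ft_force: [1.2, -0.1, 0.1]
opening: 0.796
grip_force: 0.0
```

>>> jog_arm([
  {"claw": 80,"slide": [0,-60,0],"turn": [0,0,0]},
  {"claw": 80,"slide": [0,-60,0],"turn": [0,0,0]},
  {"claw": 80,"slide": [0,-60,0],"turn": [0,0,0]},
])

```text
t: 7.35
eef_pos: [571.7, -136.9, 193.8]
tcp_rot: [3.141, -0.0, 0.135]
ft_force: [0.2, 0.3, -1.1]
opening: 0.799
grip_force: 0.0
```

Run:
```python
from h import *
s=state();print(s["eef_pos"],s["ft_force"],s["opening"])
T=read_camera("top");S=read_camera("scene")
np.save("T1.npy",T["frame"]);np.save("S1.npy",S["frame"])
a=cv2.resize(T["frame"][190:226,192:288],None,fx=8,fy=8,interpolation=3)
b=cv2.resize(S["frame"][178:228,315:380],None,fx=6,fy=6,interpolation=3)
o=np.zeros((600,800,3),np.uint8);o[:288,:768]=a;o[295:595,:390]=b
cv2.imwrite("pics/g3.png",o)
```

```text
[ 571.72245693 -136.91078398  193.75894459] [ 0.22225868  0.31223136 -1.13874214] 0.7987950286880452
```

View pics/g3.png

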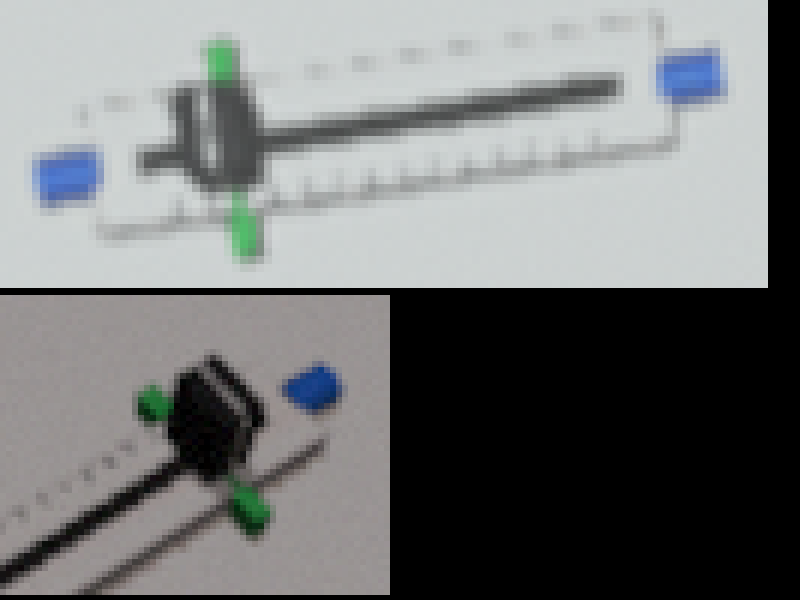

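The top crop shows the white line at about (205,136), between the green tabs (222,60) and (245,235). I'll measure both along the track with the calibration.

Run:
```python
from h import *
T=read_camera("top");S=read_camera("scene")
T["frame"]=np.load("T1.npy");S["frame"]=np.load("S1.npy")
u=np.array([-.135,.991]);v=np.array([.991,.135]);o=np.array([572.5,224.4])
s=np.arange(-22,22.1,2)
def prof(c,w,z,ch):
    P=np.array([proj(c,[*(o+u*a+v*w),z]) for a in s]).astype(np.float32)
    f=c["frame"].astype(np.float32)
    f=f[...,1] if ch=="g" else f[...,1]-(f[...,0]+f[...,2])/2
    return cv2.remap(f,P[:,:1],P[:,1:],cv2.INTER_LINEAR)[:,0]
print("s    ",s.astype(int))
for n,c in(("top",T),("scene",S)):
    for w in(-8,0,8): print(n,"line",w,prof(c,w,54.5,"g").astype(int))
    for w in(-30,-27,-24,24,27,30):
        p=prof(c,w,14,"d");m=np.clip(p-8,0,None);print(n,"tab",w,p.astype(int),round((m*s).sum()/max(m.sum(),1),1))
```

```text
s     [-22 -20 -18 -16 -14 -12 -10  -8  -6  -4  -2   0   2   4   6   8  10  12
  14  16  18  20  22]
top line -8 [100 100  97  92  84  77  76  79  82  82 111 156 154 116  84  79  92 100
 102 106 105 108 146]
top line 0 [197 195 189 165 121  84  75  77  80  86 102 131 134 107  86  92 126 175
 193 201 204 200 201]
top line 8 [209 209 210 203 165 120  86  76  78  78 107 152 161 120  78  82 121 169
 201 210 210 209 208]
top tab -30 [ 2  2  1  1  2  2  2  1  0 12 50 74 75 53 18  4  1  2  3  3  3  3  2] 1.2
top tab -27 [ 2  2  2  2  3  2  2  1  3 16 65 87 82 57 16  3  1  2  2  2  2  2  2] 0.9
top tab -24 [ 1  2  2  2  2  2  2  0  5 25 68 86 79 51 17  2  1  2  2  2  2  2  2] 0.7
top tab 24 [ 2  2  3  2  2  2  2  1  0 13 42 63 61 41 15  3  0  1  1  1  2  2  2] 1.0
top tab 27 [ 2  2  2  2  2  2  1  1  2 16 58 82 81 57 17  4  1  1  2  2  2  3  3] 1.0
top tab 30 [ 2  2  2  2  2  3  2  1  5 21 65 83 79 53 13  2  1  2  2  2  2  2  1] 0.7
scene line -8 [112 111  98  79  35  17   3  10  15  18  51  95  73  36  28  79 127 146
 147 148 147 147 148]
scene line 0 [ 14   5   3   0   4   2  13  15  17  16  53  82  73  31  23  67 121 143
 145 146 145 147 147]
scene line 8 [  6   7   5   6   8   4   6  20  17  22  53  97  75  34  27  79 124 143
 147 145 140 137 135]
scene tab -30 [-1 -1 -2 -1 -1 -1  0  7 23 49 68 70 59 32  6  0 -1  0  1  0  1  0 -2] -0.7
scene tab -27 [-2 -2 -2 -1 -3 -1  5 25 34 50 66 71 62 35  8  0 -1 -1  0  0  0  0 -1] -1.2
scene tab -24 [ 0 -1 -1 -2 -3 -1  5 18 30 50 72 67 62 36  6  0 -2 -4 -2 -1  0 -1 -1] -1.0
scene tab 24 [-3 -2 -1 -2 -2  0  3 14 31 51 67 71 65 36  3 -1 -2 -2 -2 -2 -2 -3 -3] -0.9
scene tab 27 [-2 -3 -2  0 -1  1  7 21 31 48 66 70 60 28  3 -2 -3 -2 -1 -2 -3 -3 -2] -1.2
scene tab 30 [-2 -1 -2 -2 -2  0  8 21 30 48 64 68 60 28  3 -1 -1 -1 -2 -2 -2 -2 -1] -1.3
```

Gate line and mark agree within about 0.3 mm in both views (top 1.0 vs 0.9, scene 0.6 vs about 0.3). Next is the handle.

>>> jog_arm([
  {"claw": 60,"slide": [30,-18,0],"turn": [0,0,0]},
  {"claw": 60,"slide": [29.5,-19.5,0],"turn": [0,0,0]},
  {"claw": 60,"slide": [0,0,0],"turn": [0,0,0]},
  {"claw": 60,"slide": [0,0,-35],"turn": [0,0,0]},
])

```text
t: 8.05
eef_pos: [632.4, -171.1, 160.2]
tcp_rot: [3.14, -0.003, 0.137]
ft_force: [1.3, -0.9, -1.0]
opening: 0.601
grip_force: 0.0
```

Run:
```python
from h import *
s=state();print(s["eef_pos"],s["ft_force"],s["opening"])
S=read_camera("scene");print(proj(S,[631,-174,113]))
cv2.imwrite("pics/v1.png",cv2.resize(S["frame"][220:340,110:230],None,fx=5,fy=5,interpolation=3))
```

```text
[ 632.38205979 -171.10476498  160.19019478] [ 1.33565145 -0.86516098 -0.95977476] 0.6011793823591182
[177.24664854 287.19719506]
```

View pics/v1.png

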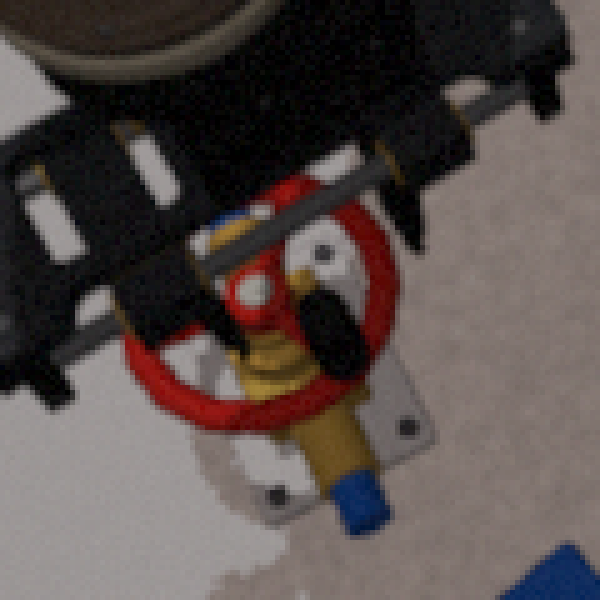

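The open fingers (crop 230,340 and 410,240) are on either side of the handle (335,335), above it. I'll descend and grip.

>>> jog_arm([
  {"claw": 60,"slide": [0,0,0],"turn": [0,0,0]},
  {"claw": 60,"slide": [0,0,-30],"turn": [0,0,0]},
  {"claw": 60,"slide": [0,0,-30],"turn": [0,0,0]},
  {"claw": 5,"slide": [0,0,0],"turn": [0,0,0]},
  {"claw": 5,"slide": [0,0,0],"turn": [0,0,0]},
])

```text
t: 8.72
eef_pos: [632.3, -172.4, 100.6]
tcp_rot: [3.14, -0.002, 0.136]
ft_force: [0.5, 0.1, 0.4]
opening: 0.444
grip_force: 0.0
```

>>> jog_arm([
  {"claw": 5,"slide": [0,0,0],"turn": [0,0,0]},
  {"claw": 5,"slide": [0,0,0],"turn": [0,0,0]},
  {"claw": 5,"slide": [0,0,0],"turn": [0,0,0]},
  {"claw": 5,"slide": [0,0,0],"turn": [0,0,0]},
  {"claw": 5,"slide": [0,0,0],"turn": [0,0,0]},
])

```text
t: 9.35
eef_pos: [631.8, -172.6, 99.5]
tcp_rot: [3.141, -0.001, 0.135]
ft_force: [-0.6, -0.9, 5.4]
opening: 0.185
grip_force: 30.0
```

```bash
cat > arc.py <<'E'
import numpy as np,sys
# rows of slide along circle, rounded w/o drift: a0 step n
a,st,n=map(float,sys.argv[1:4])
p=lambda t:np.round(45*np.array([np.cos(np.radians(t)),np.sin(np.radians(t))]),1)
for i in range(int(n)):
    d=p(a+st)-p(a);a+=st;print(a,d.round(1).tolist())
E
python3 arc.py 30 -20 22
```

```text
10.0 [5.3, -14.7]
-10.0 [0.0, -15.6]
-30.0 [-5.3, -14.7]
-50.0 [-10.1, -12.0]
-70.0 [-13.5, -7.8]
-90.0 [-15.4, -2.7]
-110.0 [-15.4, 2.7]
-130.0 [-13.5, 7.8]
-150.0 [-10.1, 12.0]
-170.0 [-5.3, 14.7]
-190.0 [0.0, 15.6]
-210.0 [5.3, 14.7]
-230.0 [10.1, 12.0]
-250.0 [13.5, 7.8]
-270.0 [15.4, 2.7]
-290.0 [15.4, -2.7]
-310.0 [13.5, -7.8]
-330.0 [10.1, -12.0]
-350.0 [5.3, -14.7]
-370.0 [0.0, -15.6]
-390.0 [-5.3, -14.7]
-410.0 [-10.1, -12.0]
```

>>> jog_arm([
  {"claw": 5,"slide": [5.3,-14.7,0],"turn": [0,0,0]},
  {"claw": 5,"slide": [0,-15.6,0],"turn": [0,0,0]},
  {"claw": 5,"slide": [0,0,0],"turn": [0,0,0]},
])

```text
t: 9.72
eef_pos: [637.1, -204.3, 99.5]
tcp_rot: [3.14, -0.001, 0.134]
ft_force: [0.2, -0.8, 7.1]
opening: 0.187
grip_force: 30.0
```

>>> jog_arm([
  {"claw": 5,"slide": [-5.3,-14.7,0],"turn": [0,0,0]},
  {"claw": 5,"slide": [-10.1,-12,0],"turn": [0,0,0]},
  {"claw": 5,"slide": [-13.5,-7.8,0],"turn": [0,0,0]},
  {"claw": 5,"slide": [-15.4,-2.7,0],"turn": [0,0,0]},
  {"claw": 5,"slide": [0,0,0],"turn": [0,0,0]},
])

```text
t: 10.35
eef_pos: [591.8, -240.5, 99.4]
tcp_rot: [3.142, -0.0, 0.134]
ft_force: [-1.4, 1.1, 6.5]
opening: 0.184
grip_force: 30.0
```

>>> jog_arm([
  {"claw": 5,"slide": [-15.4,2.7,0],"turn": [0,0,0]},
  {"claw": 5,"slide": [-13.5,7.8,0],"turn": [0,0,0]},
  {"claw": 5,"slide": [-10.1,12,0],"turn": [0,0,0]},
  {"claw": 5,"slide": [0,0,0],"turn": [0,0,0]},
  {"claw": 5,"slide": [0,0,0],"turn": [0,0,0]},
])

```text
t: 10.98
eef_pos: [553.8, -217.8, 99.4]
tcp_rot: [3.141, -0.001, 0.135]
ft_force: [0.1, 1.8, 8.8]
opening: 0.189
grip_force: 30.0
```

```bash
python3 arc.py -150 -10 6
```

```text
-160.0 [-3.3, 7.1]
-170.0 [-2.0, 7.6]
-180.0 [-0.7, 7.8]
-190.0 [0.7, 7.8]
-200.0 [2.0, 7.6]
-210.0 [3.3, 7.1]
```

>>> jog_arm([
  {"claw": 5,"slide": [-3.3,7.1,0],"turn": [0,0,0]},
  {"claw": 5,"slide": [-2,7.6,0],"turn": [0,0,0]},
  {"claw": 5,"slide": [0,0,0],"turn": [0,0,0]},
  {"claw": 5,"slide": [-0.5,5,0],"turn": [0,0,0]},
  {"claw": 5,"slide": [0,0,0],"turn": [0,0,0]},
])

```text
t: 11.6
eef_pos: [548.0, -198.1, 99.4]
tcp_rot: [3.141, -0.001, 0.135]
ft_force: [-0.8, 0.9, 8.5]
opening: 0.191
grip_force: 30.0
```

>>> jog_arm([
  {"claw": 5,"slide": [0,3,0],"turn": [0,0,0]},
  {"claw": 5,"slide": [0,0,0],"turn": [0,0,0]},
])

```text
t: 11.85
eef_pos: [548.1, -197.4, 99.5]
tcp_rot: [3.137, -0.001, 0.136]
ft_force: [-3.4, -13.9, 6.2]
opening: 0.187
grip_force: 30.0
```

>>> jog_arm([
  {"claw": 5,"slide": [0,3,0],"turn": [0,0,0]},
  {"claw": 5,"slide": [0,0,0],"turn": [0,0,0]},
])

```text
t: 12.1
eef_pos: [548.2, -197.2, 99.5]
tcp_rot: [3.134, -0.002, 0.136]
ft_force: [-6.6, -31.9, 1.5]
opening: 0.19
grip_force: 30.0
```

>>> jog_arm([
  {"claw": 5,"slide": [0.2,3,0],"turn": [0,0,0]},
  {"claw": 5,"slide": [0,0,0],"turn": [0,0,0]},
])

```text
t: 12.35
eef_pos: [550.1, -196.7, 99.6]
tcp_rot: [3.129, -0.005, 0.136]
ft_force: [0.2, -46.9, -5.9]
opening: 0.196
grip_force: 30.0
```

Hard stop found at TCP ≈ (548, -197.8), which matches the -x side of the base. I'll unload it, then start the two anticlockwise turns.

>>> jog_arm([
  {"claw": 5,"slide": [-0.2,-5,0],"turn": [0,0,0]},
  {"claw": 5,"slide": [0,-3.5,0],"turn": [0,0,0]},
  {"claw": 5,"slide": [0,0,0],"turn": [0,0,0]},
])

```text
t: 12.72
eef_pos: [549.9, -198.7, 99.5]
tcp_rot: [3.139, -0.005, 0.134]
ft_force: [9.5, -0.4, 3.3]
opening: 0.189
grip_force: 30.0
```

```bash
python3 arc.py -176 20 18
```

```text
-156.0 [3.8, -15.2]
-136.0 [8.7, -13.0]
-116.0 [12.7, -9.1]
-96.0 [15.0, -4.4]
-76.0 [15.6, 1.1]
-56.0 [14.3, 6.4]
-36.0 [11.2, 10.8]
-16.0 [6.9, 14.1]
4.0 [1.6, 15.5]
24.0 [-3.8, 15.2]
44.0 [-8.7, 13.0]
64.0 [-12.7, 9.1]
84.0 [-15.0, 4.4]
104.0 [-15.6, -1.1]
124.0 [-14.3, -6.4]
144.0 [-11.2, -10.8]
164.0 [-6.9, -14.1]
184.0 [-1.6, -15.5]
```

>>> jog_arm([
  {"claw": 5,"slide": [5.0,-15.2,0],"turn": [0,0,0]},
  {"claw": 5,"slide": [8.7,-13,0],"turn": [0,0,0]},
  {"claw": 5,"slide": [12.7,-9.1,0],"turn": [0,0,0]},
  {"claw": 5,"slide": [15,-4.4,0],"turn": [0,0,0]},
  {"claw": 5,"slide": [0,0,0],"turn": [0,0,0]},
])

```text
t: 13.35
eef_pos: [590.4, -240.0, 99.4]
tcp_rot: [3.14, -0.002, 0.135]
ft_force: [-0.4, -0.8, 7.8]
opening: 0.188
grip_force: 30.1
```

>>> jog_arm([
  {"claw": 5,"slide": [15.6,1.1,0],"turn": [0,0,0]},
  {"claw": 5,"slide": [14.3,6.4,0],"turn": [0,0,0]},
  {"claw": 5,"slide": [11.2,10.8,0],"turn": [0,0,0]},
  {"claw": 5,"slide": [6.9,14.1,0],"turn": [0,0,0]},
  {"claw": 5,"slide": [1.6,15.5,0],"turn": [0,0,0]},
])

```text
t: 13.98
eef_pos: [639.9, -191.8, 99.4]
tcp_rot: [3.14, -0.002, 0.135]
ft_force: [-3.2, -1.4, 8.2]
opening: 0.188
grip_force: 30.1
```

>>> jog_arm([
  {"claw": 5,"slide": [-3.8,15.2,0],"turn": [0,0,0]},
  {"claw": 5,"slide": [-8.7,13,0],"turn": [0,0,0]},
  {"claw": 5,"slide": [-12.7,9.1,0],"turn": [0,0,0]},
  {"claw": 5,"slide": [-15,4.4,0],"turn": [0,0,0]},
  {"claw": 5,"slide": [0,0,0],"turn": [0,0,0]},
])

```text
t: 14.6
eef_pos: [598.0, -150.2, 99.5]
tcp_rot: [3.14, -0.0, 0.135]
ft_force: [-1.0, -2.1, 5.9]
opening: 0.186
grip_force: 30.0
```

>>> jog_arm([
  {"claw": 5,"slide": [-15.6,-1.1,0],"turn": [0,0,0]},
  {"claw": 5,"slide": [-14.3,-6.4,0],"turn": [0,0,0]},
  {"claw": 5,"slide": [-11.2,-10.8,0],"turn": [0,0,0]},
  {"claw": 5,"slide": [-6.9,-14.1,0],"turn": [0,0,0]},
  {"claw": 5,"slide": [-1.6,-15.5,0],"turn": [0,0,0]},
])

```text
t: 15.22
eef_pos: [549.8, -198.3, 99.5]
tcp_rot: [3.14, -0.003, 0.135]
ft_force: [11.0, 2.5, 2.5]
opening: 0.188
grip_force: 30.0
```

>>> jog_arm([
  {"claw": 5,"slide": [3.8,-15.2,0],"turn": [0,0,0]},
  {"claw": 5,"slide": [8.7,-13,0],"turn": [0,0,0]},
  {"claw": 5,"slide": [12.7,-9.1,0],"turn": [0,0,0]},
  {"claw": 5,"slide": [15,-4.4,0],"turn": [0,0,0]},
  {"claw": 5,"slide": [0,0,0],"turn": [0,0,0]},
])

```text
t: 15.85
eef_pos: [590.3, -240.0, 99.4]
tcp_rot: [3.14, -0.002, 0.135]
ft_force: [0.1, -0.9, 9.9]
opening: 0.189
grip_force: 30.1
```

>>> jog_arm([
  {"claw": 5,"slide": [15.6,1.1,0],"turn": [0,0,0]},
  {"claw": 5,"slide": [14.3,6.4,0],"turn": [0,0,0]},
  {"claw": 5,"slide": [11.2,10.8,0],"turn": [0,0,0]},
  {"claw": 5,"slide": [6.9,14.1,0],"turn": [0,0,0]},
  {"claw": 5,"slide": [1.6,15.5,0],"turn": [0,0,0]},
])

```text
t: 16.48
eef_pos: [639.9, -191.9, 99.4]
tcp_rot: [3.14, -0.002, 0.135]
ft_force: [-3.8, -0.9, 9.8]
opening: 0.188
grip_force: 30.1
```

>>> jog_arm([
  {"claw": 5,"slide": [-3.8,15.2,0],"turn": [0,0,0]},
  {"claw": 5,"slide": [-8.7,13,0],"turn": [0,0,0]},
  {"claw": 5,"slide": [-12.7,9.1,0],"turn": [0,0,0]},
  {"claw": 5,"slide": [-15,4.4,0],"turn": [0,0,0]},
  {"claw": 5,"slide": [0,0,0],"turn": [0,0,0]},
])

```text
t: 17.1
eef_pos: [598.0, -150.2, 99.4]
tcp_rot: [3.141, -0.0, 0.135]
ft_force: [-1.6, -1.9, 8.5]
opening: 0.187
grip_force: 30.0
```

>>> jog_arm([
  {"claw": 5,"slide": [-15.6,-1.1,0],"turn": [0,0,0]},
  {"claw": 5,"slide": [-14.3,-6.4,0],"turn": [0,0,0]},
  {"claw": 5,"slide": [-11.2,-10.8,0],"turn": [0,0,0]},
  {"claw": 5,"slide": [-6.4,-11.3,0],"turn": [0,0,0]},
  {"claw": 5,"slide": [0,0,0],"turn": [0,0,0]},
])

```text
t: 17.73
eef_pos: [552.1, -180.9, 99.4]
tcp_rot: [3.139, -0.003, 0.134]
ft_force: [4.0, -2.7, 5.8]
opening: 0.19
grip_force: 30.0
```

>>> jog_arm([
  {"claw": 5,"slide": [-1.6,-9,0],"turn": [0,0,0]},
  {"claw": 5,"slide": [0,-7.8,0],"turn": [0,0,0]},
  {"claw": 5,"slide": [0.5,0,0],"turn": [0,0,0]},
  {"claw": 5,"slide": [0,0,0],"turn": [0,0,0]},
  {"claw": 5,"slide": [0,0,0],"turn": [0,0,0]},
])

```text
t: 18.35
eef_pos: [549.9, -196.6, 99.4]
tcp_rot: [3.141, -0.0, 0.135]
ft_force: [-1.9, -1.7, 10.2]
opening: 0.187
grip_force: 30.1
```

Run:
```python
from h import *
s=state();print(s["eef_pos"],s["ft_force"],s["opening"])
T=read_camera("top");S=read_camera("scene")
b=cv2.resize(S["frame"][170:380,100:400],None,fx=2.6,fy=2.6,interpolation=3)
cv2.imwrite("pics/f.png",b)
```

```text
[ 549.88660383 -196.60028755   99.3738003 ] [-1.85926383 -1.73901009 10.17640199] 0.18675265672981345
```

View pics/f.png

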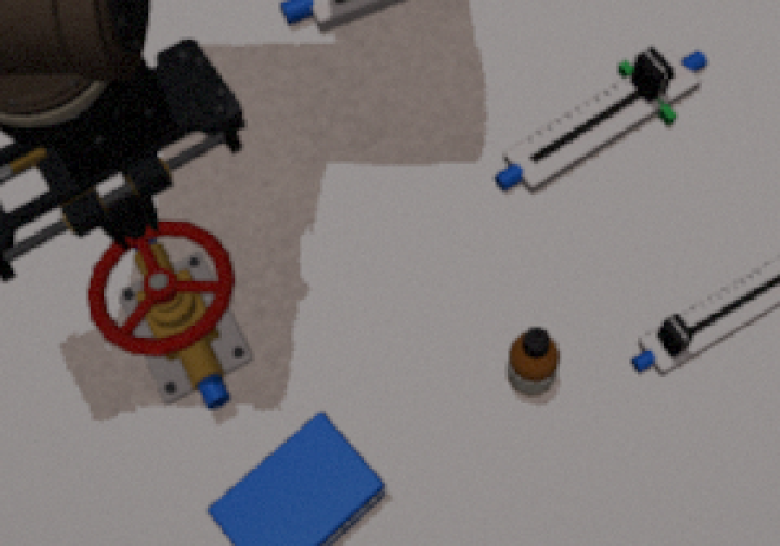

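The gripper still holds the handle at the rim (crop 145,225), and the gate line is at the green mark. A final 1.2 mm correction brings it onto the stop angle.

>>> jog_arm([
  {"claw": 5,"slide": [0,-1.2,0],"turn": [0,0,0]},
  {"claw": 5,"slide": [0,0,0],"turn": [0,0,0]},
  {"claw": 5,"slide": [0,0,0],"turn": [0,0,0]},
  {"claw": 5,"slide": [0,0,0],"turn": [0,0,0]},
])

```text
t: 18.95
eef_pos: [550.0, -197.6, 99.4]
tcp_rot: [3.141, -0.0, 0.135]
ft_force: [-1.4, 0.0, 10.4]
opening: 0.19
grip_force: 30.1
```

Run:
```python
from h import *
s=state();print(s["eef_pos"],s["ft_force"],s["qvel"].round(4))
if abs(s["eef_pos"][1]+197.8)<0.8: print(job_done())
```

```text
[ 549.95247419 -197.60618892   99.39985357] [-1.36245235e+00  3.00114345e-03  1.04276992e+01] [0.0002 0.0029 0.     0.0004 0.     0.    ]
the job is handed in; nothing more can be done
None
```

The job is handed in: the air gate's line is level with the green mark (within about 0.3 mm), and the wheel was closed to its stop and backed off two full turns, with the handle still gripped and held still at 18.95 s; the bottle, box and jar were never touched.

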